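Seat a soldering-tip cartridge in its handpiece to the depth mark

ROBOT

A 6-joint arm with a two-finger parallel gripper is mounted at the origin on the work surface; the furniture and walls round the work are solid. World frame = base frame: x ahead of the robot, y to its left, z up, the work surface at z = 0. Lengths are in m, angles in rad, forces in N, time in s.
With the tool pointing down it reaches from about 0.275 to 0.975 m from the base axis. Payload 8.4 kg.
Tool frame: the origin (TCP) lies midway between the tips of the shut fingers; the grasp point (between the pads) lies 19 mm behind it (env.hold_point_z is the distance from the TCP to the grasp point, in m); z points along the fingers, y is the line along which they close (so a half turn about z gives the same grasp; the last joint's range is limited). The gripper opens to 92 mm and grips with 3 to 60 N. Pads are 20 mm wide; open, the fingers measure 128 mm over their backs; the gripper's body (75 mm by 189 mm) begins 69 mm behind the grasp point.
Start: joints at [-1.339, 0.353, 1.633, -0, 1.155, -0.002], TCP at [0.145, -0.608, 0.215] pointing down, gripper open.
Joint ranges: [-2.63, 2.63], [-0.92, 2.1], [0.06, 2.66], [-1.3, 4.44], [0, 2.69], [-3.02, 3.02]. Speed limits (rad/s): [2.22, 2.22, 2.79, 3.14, 3.14, 3.14].

INTERFACE

Orientations are given as a unit quaternion [w, x, y, z].
In Python, from bench import monitor, cams, env gives the robot as it stands. The module is installed in compiled form; this text tells all that it offers.
- The arm moves only by the tool arm_command, never from a script. Its argument "targets" is a list of rows, each a list of 7 numbers: the shift along the world's x, y, z in m, then the turn, a rotation vector about the world's x, y, z in rad, then the opening, from -1 (shut) to 1 (fully open). A call has 1 to 20 rows; each row is the pose to reach, as a shift and turn from the pose commanded when the call began; what a row does not reach only later rows make up. A row lasts 1/8 s, in which the tool goes at most 62.5 mm and 10.7 degrees, less where a joint would pass 70% of its speed; a pose out of reach is approached as far as the arm can. A call with a gripper value outside its range is refused whole. The fingers move at their own pace and stop on an object; the grip force is fixed at half the most. Time passes only in rows, so rows that repeat a pose let the fingers close. It gives the time, the measured TCP pose, the force, the opening and the grip force at its end, in the units of the state.
- monitor.read_state(): the state, without advancing time (a new reading comes with each control period).
- cams.get_image(name): name is "scene" or "top"; returns the picture (400x640x3 uint8, red, green, blue); there is no depth.
- cams.camera_params(name): a dict with "camera_matrix" (3x3 intrinsics, pixels), "R" (3x3) and "t" (3): a world point X has camera coordinates R X + t. Camera axes: x right, y down, z forward; pixel columns grow to the right and rows downward; lengths in m; the calibration is good to about 2 mm. A picture is of the moment at which its call begins. camera_params takes no time and is no camera call.
- env.sign_off(): hands the job in; it is judged then, once.
The state is a dict: "time_s": time; "qpos": joint angles; "qd": joint speeds; "effort": joint torques, N m; "position": TCP position; "eef_rot": TCP orientation; "wrist_force": force on the tool from outside, world axes, zero at the start; "wrist_torque": the same for the moment, N m; "grip_width": finger opening in m; "grasp_force": force on a finger pad.
Only numpy, scipy, OpenCV 4.12 (cv2) and the standard library are available. Lean on these libraries where they do the work, as an engineer would, in place of code of your own. Each camera call takes 0.05 s, during which the arm holds its last target. There are 200 camera calls.

TASK

Fit the soldering tip with the yellow sleeve into the handpiece that is clamped upright in the stand: take it out of the rack, put its steel shank down the nose, and push it past the stiff contact pin until it is solidly on the bottom, where the nose rim must stand within its red depth band. The last push on the bottom should be firm, about 15 N, but the heater cracks if it is ever pressed with more than 25 N. Then let go of it, and leave the two spare tips in the rack and the solder spool where it stands.

Things in the scene. Friction and masses are not known exactly. Their poses are not given: they have to be found in the camera images.
- cartridge_grip (a point): Centre of the YELLOW ridged sleeve (diameter 14 mm, 26 mm tall) of the tip cartridge to be fitted; grasp it here, with 30 N or more or it slips under the push. The cartridge stands upright in the rack, this point 87 mm above the bench and 81 mm above its foot. Above the sleeve the bare soldering tip, diameter 8.5 mm and tapering, rises to 35 mm above this point.
- cartridge: That cartridge: a straight round rod 116 mm long, about 35 to 70 g; origin at the centre of its foot, z up along the rod. Plain steel shank of diameter 9 mm from the foot to 68 mm up, foot chamfered to 6 mm over the last 2.5 mm; red depth band from 46 to 54 mm; yellow sleeve from 68 to 94 mm; then the tip.
- depth_band (a point): Middle of the 8 mm wide red depth band on that cartridge, on its axis, 50 mm above its foot and 31 mm below the sleeve's centre. With the cartridge fully home the rim stands somewhere within the band: this point is between 3.5 mm above and 3.5 mm below nose_rim. If the whole band stands clear above the rim, the cartridge is not home.
- shank_foot (a point): Foot of that cartridge's shank, on its axis: the end that goes down the bore.
- nose_rim (a point): Centre of the mouth of the handpiece's nose, level with its steel rim, z up along the bore. The rim is 144 to 158 mm above the bench (the clamp's height varies). The bore is a blind round hole of diameter 10.4 mm (13 mm from 26 mm down), to a solid floor 46.5 to 53.5 mm deep (it differs each time and cannot be seen), its top 5 mm flared to 14.8 mm at the rim. Steel nose nut outside: diameter 22 mm, top 26 mm; flared black guard below: diameter 34 mm.
- handpiece: Black unplugged soldering handle, 128 mm long, fixed nose up in the stand; origin at the middle of its lower end. A brass contact pin rides in its bore with stiff friction: the shank meets it 26 to 38 mm down (not known beforehand), it yields at about 8 N, is pushed ahead of the shank and stays where it is left; the floor is then felt as a sharp rise of force.
- stand: Grey weighted clamp stand, base 84 x 72 x 14 mm, with a round aluminium clamp 47 mm in diameter and 60 mm high round the handpiece's lower end and a black thumb screw at the side; origin on the bench, on the bore's axis. Fixed to the bench; position and yaw vary.
- rack: Black tip rack, 50 x 182 x 34 mm, fixed to the bench; origin on the bench under its middle, long side along its y axis. Four blind upright holes, diameter 10.4 mm, 28 mm deep, in one row at y = -66, -22, 22 and 66 mm; the first three hold cartridges standing upright, the last is empty; which cartridge stands where varies.
- spare_grey_grip (a point): Centre of the GREY sleeve of a spare tip cartridge of the same shape in the rack; leave it there.
- spare_green_grip (a point): Centre of the GREEN sleeve of a spare tip cartridge of the same shape in the rack; leave it there.
- solder_spool_mid (a point): Middle of the black and white solder spool, 59 x 72 x 41 mm, loose on the bench; leave it.

How it is judged:
By the outcome, as a careful person would: the job done as asked, in the order asked, and still so for the second after the job is handed in, with the robot touching nothing.
It also fails if it takes over 61 s, if anything falls off the work surface, if the arm or the gripper's body presses on something with over 40 N, if the wrist force passes 120 N, or if a joint passes its speed limit or range.

## Working session

There is one attempt and no reset: what is moved stays moved. The work goes in short steps, Python scripts to look and compute and a tool call to move; the robot and the scene stay as the last step left them, time stands still between calls to the robot, and variables do not carry over. Pictures are saved under pics/ and viewed, at most 10 in all, crops included, and the job is handed in when it is done.

Besides the shell and the picture viewer there is one more tool, called after "Emit:" by a JSON object that holds its "fn" and its "kwargs", one argument or row to a line. arm_command: Moves the arm, as the interface text tells. Its arguments: {"type":"object","properties":{"targets":{"type":"array","items":{"type":"array","items":{"type":"number"}}}},"required":["targets"]}

```bash
mkdir -p pics; python3 - <<'E'
from bench import monitor,cams,env
import cv2,numpy as np
for n in("scene","top"):
    im=cams.get_image(n); cv2.imwrite(f"pics/{n}0.png",im[:,:,::-1]); p=cams.camera_params(n)
    print(n,np.round(p["camera_matrix"],1).tolist(),np.round(p["R"],4).tolist(),np.round(p["t"],4).tolist())
s=monitor.read_state(); print(s, env.hold_point_z)
E
```

```text
scene [[439.6, 0.0, 325.3], [0.0, 439.6, 199.2], [0.0, 0.0, 1.0]] [[-0.8408, -0.5413, 0.0063], [-0.3616, 0.5528, -0.7508], [0.4029, -0.6335, -0.6605]] [0.3298, 0.3035, 0.7901]
top [[451.1, 0.0, 320.6], [0.0, 451.1, 203.3], [0.0, 0.0, 1.0]] [[-0.0178, -0.9998, -0.001], [-0.9948, 0.0178, -0.1006], [0.1006, -0.0008, -0.9949]] [-0.1099, 0.4511, 0.9469]
{'time_s': 0.1, 'qpos': array([-1.33941602e+00,  3.53567318e-01,  1.63402103e+00, -3.08810143e-06,
        1.15519447e+00, -2.40322347e-03]), 'qd': array([-0.00261289, -0.00143308, -0.00068999, -0.00091077, -0.00224918,
       -0.00163361]), 'effort': array([-6.75156953e-04, -5.94908774e+01, -3.34928191e+01,  6.97757537e-02,
        1.82181224e-02, -3.12286159e-05]), 'position': array([ 0.14468774, -0.60758838,  0.21396257]), 'eef_rot': array([-5.91020868e-04,  9.93175684e-01,  1.16626353e-01, -6.93838662e-05]), 'wrist_force': array([ 0.76185225, -0.35857556,  0.01839278]), 'wrist_torque': array([0.02914976, 0.0131452 , 0.02396087]), 'grasp_force': 0.0, 'grip_width': 0.09211563555936886} 0.0187
```

View pics/scene0.png

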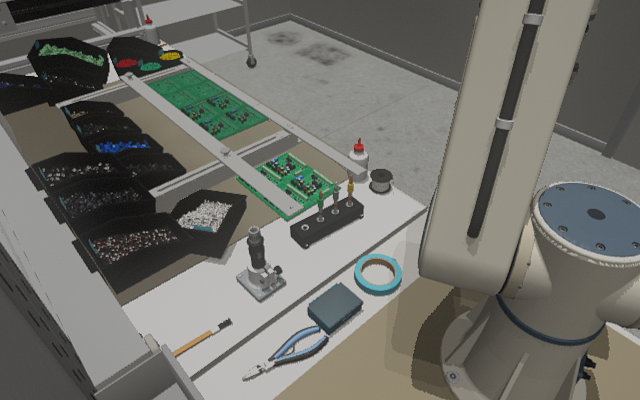

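View pics/top0.png

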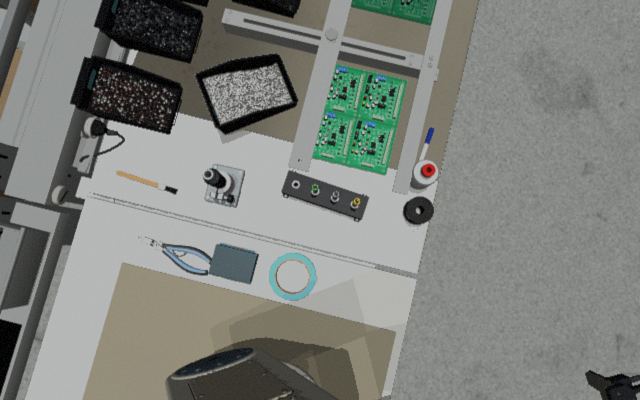

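The scene view shows the handpiece at about (256,235) and the rack with the yellow tip at the right end, about (351,188). In the top view the nose is near (211,175) and the yellow tip near (356,203), close to the spool at (418,210). I'll enlarge both areas and triangulate.

```bash
cat > h.py <<'E'
import cv2,numpy as np
from bench import monitor,cams,env
P={n:cams.camera_params(n) for n in("scene","top")}
def ray(n,uv):
    p=P[n];K,R,t=[np.array(p[k]) for k in("camera_matrix","R","t")]
    return -R.T@t, R.T@np.linalg.inv(K)@np.array([uv[0],uv[1],1.])
def plane(n,uv,z):
    c,d=ray(n,uv); return c+d*(z-c[2])/d[2]
def tri(a,b):
    Ms=[np.array(P[n]["camera_matrix"])@np.c_[P[n]["R"],P[n]["t"]] for n in("scene","top")]
    X=cv2.triangulatePoints(*Ms,np.array(a,float).reshape(2,1),np.array(b,float).reshape(2,1)).ravel(); return X[:3]/X[3]
def proj(n,X):
    p=P[n]; q=np.array(p["camera_matrix"])@(np.array(p["R"])@X+p["t"]); return q[:2]/q[2]
E
python3 - <<'E'
from h import *
S=cv2.imread("pics/scene0.png");T=cv2.imread("pics/top0.png")
def cr(im,x,y,w=50,h=37): return cv2.resize(im[y:y+h,x:x+w],None,fx=8,fy=8,interpolation=cv2.INTER_NEAREST)
cv2.imwrite("pics/c1.png",np.vstack([np.hstack([cr(S,320,172),cr(T,320,180)]),np.hstack([cr(S,230,222),cr(T,190,157)])]))
for n,im,(x,y,w,h) in(("scene",S,(285,160,90,90)),("top",T,(270,165,110,60))):
    hsv=cv2.cvtColor(im,cv2.COLOR_BGR2HSV)
    for c,(a,b) in dict(yellow=(18,32),green=(45,75)).items():
        m=cv2.inRange(hsv,(a,120,70),(b,255,255)); k=np.zeros_like(m); k[y:y+h,x:x+w]=m[y:y+h,x:x+w]
        N,_,st,ce=cv2.connectedComponentsWithStats(k)
        print(n,c,[(st[i].tolist(),ce[i].round(2).tolist()) for i in range(1,N) if st[i][4]>4])
for n in P: print(n,ray(n,(320,200))[0].round(3))
E
```

```text
scene yellow [([348, 183, 5, 10, 43], [349.86, 187.26]), ([308, 190, 2, 3, 6], [308.5, 191.0])]
scene green [([285, 160, 49, 60, 510], [304.63, 190.56]), ([285, 162, 2, 5, 6], [285.17, 163.83]), ([301, 166, 12, 20, 139], [307.06, 174.81]), ([318, 178, 4, 5, 13], [319.0, 180.0]), ([338, 186, 2, 3, 5], [338.4, 187.2])]
top yellow [([353, 198, 7, 7, 33], [356.15, 201.33])]
top green [([346, 165, 34, 8, 115], [366.61, 167.58]), ([312, 188, 6, 4, 10], [314.6, 189.1])]
scene [0.069 0.511 0.748]
top [ 0.352 -0.117  0.987]
```

View pics/c1.png

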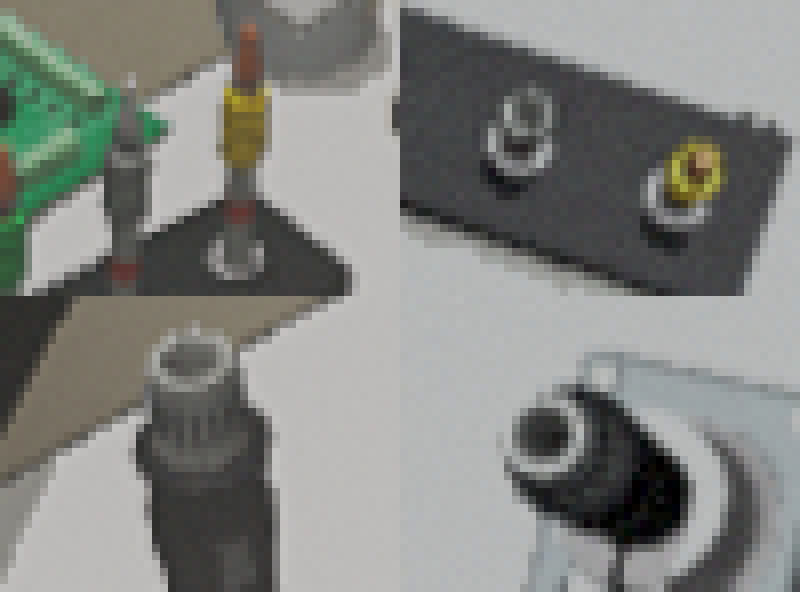

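The crops show the yellow sleeve centred at about scene (350.0,187.3) and top (356.4,201.2). The nose rim ellipse is at about scene (253.6,229.9) and top (207.9,174.0).

```bash
python3 - <<'E'
from h import *
print("sleeve tri",tri((350,187.3),(356.4,201.2)), "top@.097",plane("top",(356.4,201.2),.097),"scene@.087",plane("scene",(350,187.3),.087))
n=tri((253.6,229.9),(207.9,174.0));print("nose tri",n,proj("scene",n),proj("top",n))
for z in(.144,.151,.158):print(z,plane("scene",(253.6,229.9),z),plane("top",(207.9,174),z))
# rack holes at top surface z=.034 (top view): empty hole and collars
T=cv2.imread("pics/top0.png")
g=cv2.cvtColor(T,cv2.COLOR_BGR2GRAY);m=((g<85)*255).astype(np.uint8);k=np.zeros_like(m);k[160:225,275:375]=m[160:225,275:375]
c=max(cv2.findContours(k,cv2.RETR_EXTERNAL,cv2.CHAIN_APPROX_NONE)[0],key=cv2.contourArea);r=cv2.minAreaRect(c);print(r)
b=[plane("top",q,.034)[:2] for q in cv2.boxPoints(r)];print(np.round(b,4).tolist(),[np.linalg.norm(b[i]-b[i-1]).round(3) for i in range(4)])
S=monitor.read_state();print(S["time_s"])
E
```

```text
sleeve tri [ 0.44579238 -0.1897459   0.08690439] top@.097 [ 0.44451677 -0.18903354  0.097     ] scene@.087 [ 0.44597786 -0.18955123  0.087     ]
nose tri [0.49466844 0.09151461 0.1561041 ] [253.83548869 229.95779868] [207.78389434 173.79996392]
0.144 [0.50386449 0.08305006 0.144     ] [0.49636515 0.09432986 0.144     ]
0.151 [0.49881769 0.08801694 0.151     ] [0.49516332 0.09257491 0.151     ]
0.158 [0.49377089 0.09298382 0.158     ] [0.4939615  0.09081996 0.158     ]
((324.3000183105469, 195.60000610351562), (83.80034637451172, 26.246902465820312), 18.434947967529297)
[[0.4677, -0.0327], [0.521, -0.051], [0.4609, -0.2195], [0.4082, -0.2004]] [np.float64(0.178), np.float64(0.056), np.float64(0.179), np.float64(0.056)]
0.1
```

Emit:
{"fn": "arm_command", "kwargs": {
  "targets": [
    [0.301,0.418,0,0,0,1.005,0.2],
    [0.301,0.418,0,0,0,1.005,0.2],
    [0.301,0.418,0,0,0,1.005,0.2],
    [0.301,0.418,0,0,0,1.005,0.2],
    [0.301,0.418,0,0,0,1.005,0.2],
    [0.301,0.418,0,0,0,1.005,0.2],
    [0.301,0.418,0,0,0,1.005,0.2],
    [0.301,0.418,0,0,0,1.005,0.2],
    [0.301,0.418,0,0,0,1.005,0.2],
    [0.301,0.418,0,0,0,1.005,0.2],
    [0.301,0.418,0,0,0,1.005,0.2],
    [0.301,0.418,-0.05,0,0,1.005,0.2],
    [0.301,0.418,-0.06,0,0,1.005,0.2],
    [0.301,0.418,-0.06,0,0,1.005,0.2]
  ]
}}

```text
time_s: 1.85
position: [0.4451, -0.1907, 0.1545]
eef_rot: [-0.001, 0.815, 0.58, -0.0]
wrist_force: [0.2, -0.2, 0.5]
grip_width: 0.0554
grasp_force: 0.0
```

```bash
python3 - <<'E'
from h import *
for n in("scene","top"): cv2.imwrite(f"pics/{n}1.png",cams.get_image(n)[:,:,::-1])
s=monitor.read_state();print(s["time_s"],s["position"],s["eef_rot"],s["grip_width"])
S=cv2.imread("pics/scene1.png");T=cv2.imread("pics/top1.png")
def cr(im,x,y,w=66,h=75): return cv2.resize(im[y:y+h,x:x+w],None,fx=6,fy=6,interpolation=cv2.INTER_NEAREST)
cv2.imwrite("pics/c2.png",np.hstack([cr(S,318,150),cr(T,325,165)]))
E
```

```text
1.95 [ 0.44629956 -0.1907941   0.15576208] [5.78148425e-04 8.14485631e-01 5.80183345e-01 3.29776100e-04] 0.05537302241489099
```

View pics/c2.png

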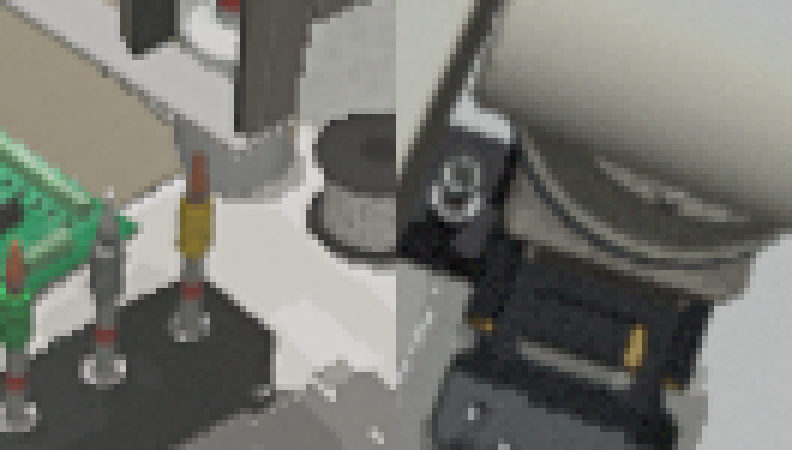

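The fingers straddle the yellow tip, whose sleeve is at crop (197,228), and the fingertips' midpoint is directly above it. Going down.

Emit:
{"fn": "arm_command", "kwargs": {
  "targets": [
    [0,0.001,-0.03,0,0,0,0],
    [0,0.001,-0.06,0,0,0,-0.2],
    [0,0.001,-0.087,0,0,0,-0.4],
    [0,0.001,-0.087,0,0,0,-0.4],
    [0,0.001,-0.087,0,0,0,-0.4]
  ]
}}

```text
time_s: 2.58
position: [0.4468, -0.1895, 0.069]
eef_rot: [0.001, 0.814, 0.581, 0.0]
wrist_force: [-0.0, -0.7, -0.3]
grip_width: 0.0277
grasp_force: 0.0
```

```bash
python3 - <<'E'
from h import *
S=cams.get_image("scene")[:,:,::-1]
cv2.imwrite("pics/c3.png",cv2.resize(S[160:220,315:385],None,fx=8,fy=8,interpolation=cv2.INTER_NEAREST))
print(monitor.read_state()["position"])
E
```

```text
[ 0.44694119 -0.18952802  0.0691259 ]
```

View pics/c3.png

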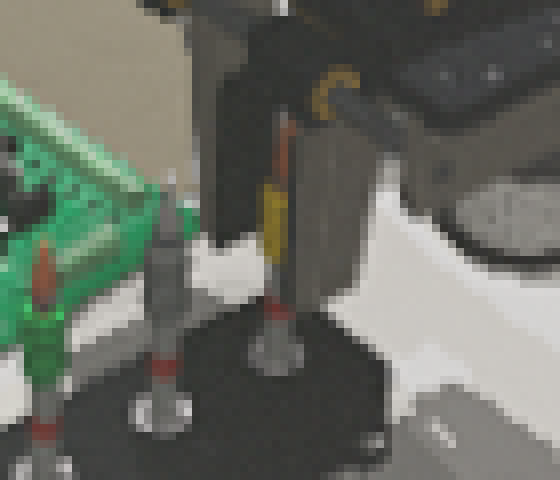

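The sleeve is between the fingers, half hidden by the near one. I'll trim x by 1 mm and close.

Emit:
{"fn": "arm_command", "kwargs": {
  "targets": [
    [-0.001,0,-0.0005,0,0,0,-0.6],
    [-0.001,0,-0.0005,0,0,0,-0.8],
    [-0.001,0,-0.0005,0,0,0,-1],
    [-0.001,0,-0.0005,0,0,0,-1],
    [-0.001,0,-0.0005,0,0,0,-1],
    [-0.001,0,-0.0005,0,0,0,-1]
  ]
}}

```text
time_s: 3.38
position: [0.4453, -0.1892, 0.0677]
eef_rot: [0.0, 0.814, 0.581, 0.0]
wrist_force: [0.0, 0.3, 6.8]
grip_width: 0.0126
grasp_force: 30.0
```

Emit:
{"fn": "arm_command", "kwargs": {
  "targets": [
    [0,0,0.01,0,0,0,-1],
    [0,0,0.025,0,0,0,-1],
    [0,0,0.045,0,0,0,-1],
    [0,0,0.08,0,0,0,-1],
    [0,0,0.12,0,0,0,-1],
    [0,0,0.16,0,0,0,-1],
    [0,0,0.19,0,0,0,-1],
    [0,0,0.19,0,0,0,-1],
    [0,0,0.19,0,0,0,-1]
  ]
}}

```text
time_s: 4.5
position: [0.4442, -0.1888, 0.2567]
eef_rot: [-0.0, 0.814, 0.581, -0.0]
wrist_force: [-0.1, 0.1, -0.3]
grip_width: 0.0131
grasp_force: 30.0
```

Emit:
{"fn": "arm_command", "kwargs": {
  "targets": [
    [0.01,0.056,0,0,0,0,-1],
    [0.02,0.112,0,0,0,0,-1],
    [0.03,0.168,0,0,0,0,-1],
    [0.04,0.224,0,0,0,0,-1],
    [0.045,0.26,0,0,0,0,-1],
    [0.05,0.28,0,0,0,0,-1],
    [0.05,0.28,0,0,0,0,-1],
    [0.05,0.28,-0.01,0,0,0,-1],
    [0.05,0.28,-0.02,0,0,0,-1],
    [0.05,0.28,-0.02,0,0,0,-1],
    [0.05,0.28,-0.02,0,0,0,-1]
  ]
}}

```text
time_s: 5.88
position: [0.4948, 0.0906, 0.2371]
eef_rot: [-0.0, 0.814, 0.58, -0.0]
wrist_force: [0.3, 0.9, -0.8]
grip_width: 0.0129
grasp_force: 30.0
```

```bash
python3 - <<'E'
from h import *
for n in("scene","top"): cv2.imwrite(f"pics/{n}2.png",cams.get_image(n)[:,:,::-1])
s=monitor.read_state();print(s["time_s"],s["position"],s["wrist_force"])
S=cv2.imread("pics/scene2.png");T=cv2.imread("pics/top2.png")
def cr(im,x,y,w=50,h=75): return cv2.resize(im[y:y+h,x:x+w],None,fx=8,fy=8,interpolation=cv2.INTER_NEAREST)
cv2.imwrite("pics/c4.png",np.hstack([cr(S,230,180),cr(T,190,140)]))
E
```

```text
5.975 [0.49503426 0.09082312 0.23737992] [-0.15652876  0.14592842 -0.73076726]
```

View pics/c4.png

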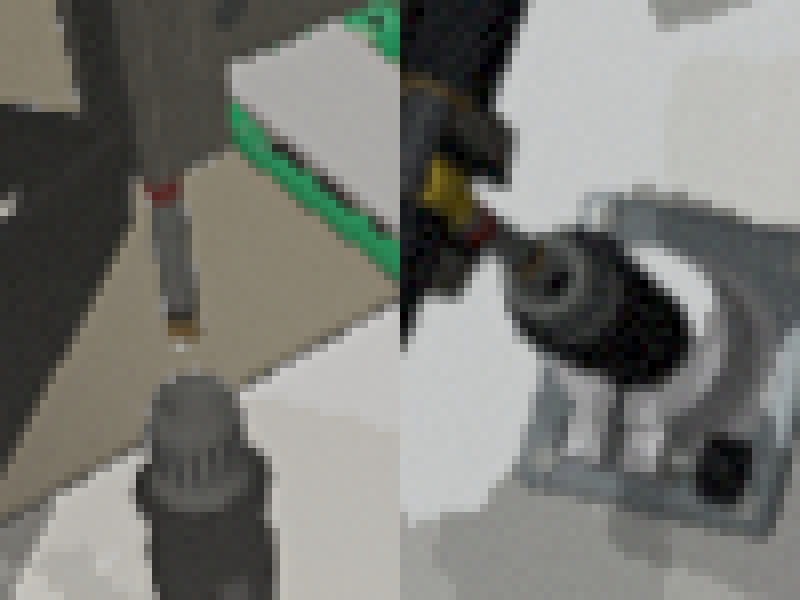

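The scene crop shows the shank with its band at (162,192) and its foot at (182,338), above the nose rim at about (192,403). The top crop has the band at (482,230) and the foot at about (532,262), against the rim at (547,276). I'll triangulate the foot and band against the nose.

```bash
python3 - <<'E'
from h import *
S=lambda x,y:(230+x/8-.5,180+y/8-.5)
T=lambda x,y:(190+(x-400)/8-.5,140+y/8-.5)
rim=tri((253.6,229.9),(207.9,174.0));print("rim",rim)
f=tri(S(183,338),T(532,262));b=tri(S(162,192),T(482,230));print("foot",f,"band",b,f-b)
tcp=monitor.read_state()["position"]
# expected if vertical under TCP
for n in P:
    print(n,"exp foot",proj(n,tcp+[0,0,.0187-.081]),"exp band",proj(n,tcp+[0,0,.0187-.031]),"meas",(S(183,338),S(162,192)) if n=="scene" else (T(532,262),T(482,230)))
im=cv2.imread("pics/scene2.png");hs=cv2.cvtColor(im,cv2.COLOR_BGR2HSV)
tm=cv2.imread("pics/top2.png");ht=cv2.cvtColor(tm,cv2.COLOR_BGR2HSV)
for nm,h,(x,y,w,hh) in(("scene",hs,(235,195,30,30)),("top",ht,(190,155,30,25))):
    r=(((h[...,0]<8)|(h[...,0]>172))&(h[...,1]>90)); br=((h[...,0]>=8)&(h[...,0]<28)&(h[...,1]>90))
    for l,m in(("red",r),("brown",br)):
        q=np.argwhere(m[y:y+hh,x:x+w]);print(nm,l,len(q),(q.mean(0)[::-1]+[x,y]).round(2) if len(q) else "", (q.min(0)[::-1]+[x,y],q.max(0)[::-1]+[x,y]) if len(q) else "")
E
```

```text
rim [0.49466844 0.09151461 0.1561041 ]
foot [0.49510438 0.09032651 0.17608749] band [0.49479692 0.08990676 0.22124062] [ 0.00030746  0.00041975 -0.04515313]
scene exp foot [252.89018538 222.45896591] exp band [250.01506558 202.37237367] meas ((252.375, 221.75), (249.75, 203.5))
top exp foot [205.56568729 171.87070632] exp band [198.13389342 166.91071238] meas ((206.0, 172.25), (199.75, 168.25))
scene red 6 [249.83 203.5 ] (array([248, 203]), array([251, 204]))
scene brown 7 [252.29 220.57] (array([251, 220]), array([254, 221]))
top red 11 [199.36 168.73] (array([196, 167]), array([201, 170]))
top brown 58 [197.34 165.07] (array([191, 159]), array([218, 179]))
```

Shank is vertical and the foot sits about (−0.4, +1.2) mm from the bore axis. Correct y and start entering the flare.

Emit:
{"fn": "arm_command", "kwargs": {
  "targets": [
    [0,0.001,-0.005,0,0,0,-1],
    [0,0.001,-0.01,0,0,0,-1],
    [0,0.001,-0.015,0,0,0,-1],
    [0,0.001,-0.02,0,0,0,-1],
    [0,0.001,-0.024,0,0,0,-1],
    [0,0.001,-0.024,0,0,0,-1],
    [0,0.001,-0.024,0,0,0,-1]
  ]
}}

```text
time_s: 6.85
position: [0.4949, 0.092, 0.2132]
eef_rot: [0.0, 0.814, 0.581, 0.0]
wrist_force: [0.0, -0.2, -0.8]
grip_width: 0.0132
grasp_force: 30.0
```

Emit:
{"fn": "arm_command", "kwargs": {
  "targets": [
    [0,0,-0.001,0,0,0,-1],
    [0,0,-0.002,0,0,0,-1],
    [0,0,-0.003,0,0,0,-1],
    [0,0,-0.004,0,0,0,-1],
    [0,0,-0.005,0,0,0,-1],
    [0,0,-0.005,0,0,0,-1]
  ]
}}

```text
time_s: 7.6
position: [0.4948, 0.092, 0.208]
eef_rot: [-0.0, 0.814, 0.581, -0.0]
wrist_force: [-0.2, 0.2, -0.7]
grip_width: 0.0131
grasp_force: 30.0
```

Emit:
{"fn": "arm_command", "kwargs": {
  "targets": [
    [0,0,-0.001,0,0,0,-1],
    [0,0,-0.002,0,0,0,-1],
    [0,0,-0.003,0,0,0,-1],
    [0,0,-0.004,0,0,0,-1],
    [0,0,-0.005,0,0,0,-1],
    [0,0,-0.006,0,0,0,-1],
    [0,0,-0.007,0,0,0,-1],
    [0,0,-0.008,0,0,0,-1],
    [0,0,-0.009,0,0,0,-1],
    [0,0,-0.01,0,0,0,-1],
    [0,0,-0.01,0,0,0,-1]
  ]
}}

```text
time_s: 8.98
position: [0.4948, 0.092, 0.198]
eef_rot: [-0.0, 0.814, 0.581, -0.0]
wrist_force: [0.3, 0.5, -0.3]
grip_width: 0.0127
grasp_force: 30.0
```

Emit:
{"fn": "arm_command", "kwargs": {
  "targets": [
    [0,0,-0.001,0,0,0,-1],
    [0,0,-0.002,0,0,0,-1],
    [0,0,-0.003,0,0,0,-1],
    [0,0,-0.004,0,0,0,-1],
    [0,0,-0.005,0,0,0,-1],
    [0,0,-0.006,0,0,0,-1],
    [0,0,-0.007,0,0,0,-1],
    [0,0,-0.008,0,0,0,-1],
    [0,0,-0.008,0,0,0,-1]
  ]
}}

```text
time_s: 10.1
position: [0.4952, 0.0921, 0.1907]
eef_rot: [0.0, 0.814, 0.581, 0.0]
wrist_force: [-0.1, -0.5, 5.0]
grip_width: 0.0133
grasp_force: 30.0
```

Pin met at roughly 27 mm, as expected. Pushing it ahead.

Emit:
{"fn": "arm_command", "kwargs": {
  "targets": [
    [0,0,-0.001,0,0,0,-1],
    [0,0,-0.002,0,0,0,-1],
    [0,0,-0.003,0,0,0,-1],
    [0,0,-0.004,0,0,0,-1],
    [0,0,-0.005,0,0,0,-1],
    [0,0,-0.006,0,0,0,-1],
    [0,0,-0.006,0,0,0,-1]
  ]
}}

```text
time_s: 10.98
position: [0.4953, 0.0921, 0.1848]
eef_rot: [0.0, 0.814, 0.581, 0.001]
wrist_force: [-1.1, -0.0, 5.8]
grip_width: 0.0129
grasp_force: 30.0
```

Emit:
{"fn": "arm_command", "kwargs": {
  "targets": [
    [0,0,-0.001,0,0,0,-1],
    [0,0,-0.002,0,0,0,-1],
    [0,0,-0.003,0,0,0,-1],
    [0,0,-0.004,0,0,0,-1],
    [0,0,-0.005,0,0,0,-1],
    [0,0,-0.006,0,0,0,-1],
    [0,0,-0.007,0,0,0,-1],
    [0,0,-0.008,0,0,0,-1],
    [0,0,-0.009,0,0,0,-1],
    [0,0,-0.009,0,0,0,-1]
  ]
}}

```text
time_s: 12.22
position: [0.4953, 0.0921, 0.1758]
eef_rot: [0.0, 0.814, 0.581, 0.001]
wrist_force: [-0.8, -0.0, 5.7]
grip_width: 0.0132
grasp_force: 30.0
```

Emit:
{"fn": "arm_command", "kwargs": {
  "targets": [
    [0,0,-0.0005,0,0,0,-1],
    [0,0,-0.001,0,0,0,-1],
    [0,0,-0.0015,0,0,0,-1],
    [0,0,-0.002,0,0,0,-1],
    [0,0,-0.002,0,0,0,-1]
  ]
}}

```text
time_s: 12.85
position: [0.4953, 0.0922, 0.1739]
eef_rot: [0.0, 0.814, 0.581, 0.001]
wrist_force: [-1.0, -0.4, 6.6]
grip_width: 0.013
grasp_force: 30.0
```

Emit:
{"fn": "arm_command", "kwargs": {
  "targets": [
    [0,0,-0.0003,0,0,0,-1],
    [0,0,-0.0006,0,0,0,-1],
    [0,0,-0.001,0,0,0,-1],
    [0,0,-0.001,0,0,0,-1]
  ]
}}

```text
time_s: 13.35
position: [0.4953, 0.0921, 0.1729]
eef_rot: [0.0, 0.814, 0.581, 0.001]
wrist_force: [-0.9, -0.4, 6.2]
grip_width: 0.013
grasp_force: 30.0
```

Emit:
{"fn": "arm_command", "kwargs": {
  "targets": [
    [0,0,-0.0003,0,0,0,-1],
    [0,0,-0.0006,0,0,0,-1],
    [0,0,-0.001,0,0,0,-1],
    [0,0,-0.001,0,0,0,-1]
  ]
}}

```text
time_s: 13.85
position: [0.4954, 0.0921, 0.1719]
eef_rot: [0.0, 0.814, 0.581, 0.001]
wrist_force: [-1.1, -0.6, 8.2]
grip_width: 0.0129
grasp_force: 30.0
```

Emit:
{"fn": "arm_command", "kwargs": {
  "targets": [
    [0,0,-0.0003,0,0,0,-1],
    [0,0,-0.0005,0,0,0,-1],
    [0,0,-0.0005,0,0,0,-1]
  ]
}}

```text
time_s: 14.22
position: [0.4954, 0.0921, 0.1714]
eef_rot: [0.0, 0.814, 0.581, 0.001]
wrist_force: [-2.4, -0.7, 6.4]
grip_width: 0.0127
grasp_force: 30.0
```

Emit:
{"fn": "arm_command", "kwargs": {
  "targets": [
    [0,0,-0.0003,0,0,0,-1],
    [0,0,-0.0006,0,0,0,-1],
    [0,0,-0.0008,0,0,0,-1],
    [0,0,-0.0008,0,0,0,-1]
  ]
}}

```text
time_s: 14.72
position: [0.4954, 0.0922, 0.1706]
eef_rot: [0.0, 0.814, 0.581, 0.001]
wrist_force: [-1.1, -0.6, 6.5]
grip_width: 0.0129
grasp_force: 30.0
```

Emit:
{"fn": "arm_command", "kwargs": {
  "targets": [
    [0,0,-0.0003,0,0,0,-1],
    [0,0,-0.0006,0,0,0,-1],
    [0,0,-0.0008,0,0,0,-1],
    [0,0,-0.0008,0,0,0,-1]
  ]
}}

```text
time_s: 15.22
position: [0.4953, 0.0922, 0.1698]
eef_rot: [0.0, 0.814, 0.581, 0.001]
wrist_force: [-0.8, 0.3, 7.0]
grip_width: 0.0128
grasp_force: 30.0
```

Emit:
{"fn": "arm_command", "kwargs": {
  "targets": [
    [0,0,-0.0003,0,0,0,-1],
    [0,0,-0.0006,0,0,0,-1],
    [0,0,-0.0008,0,0,0,-1],
    [0,0,-0.0008,0,0,0,-1]
  ]
}}

```text
time_s: 15.72
position: [0.4953, 0.0922, 0.169]
eef_rot: [0.0, 0.814, 0.581, 0.001]
wrist_force: [-2.6, 0.1, 7.4]
grip_width: 0.0136
grasp_force: 30.0
```

Emit:
{"fn": "arm_command", "kwargs": {
  "targets": [
    [0,0,-0.0003,0,0,0,-1],
    [0,0,-0.0006,0,0,0,-1],
    [0,0,-0.0008,0,0,0,-1],
    [0,0,-0.0008,0,0,0,-1]
  ]
}}

```text
time_s: 16.23
position: [0.4955, 0.0922, 0.1685]
eef_rot: [0.0, 0.814, 0.581, 0.001]
wrist_force: [-1.1, 0.1, 9.0]
grip_width: 0.0129
grasp_force: 30.0
```

Emit:
{"fn": "arm_command", "kwargs": {
  "targets": [
    [0,0,-0.0002,0,0,0,-1],
    [0,0,-0.0004,0,0,0,-1],
    [0,0,-0.0004,0,0,0,-1]
  ]
}}

```text
time_s: 16.6
position: [0.4957, 0.0923, 0.1684]
eef_rot: [0.0, 0.814, 0.581, 0.001]
wrist_force: [-1.4, -0.2, 12.2]
grip_width: 0.013
grasp_force: 30.0
```

Sharp stiffness rise: that is the floor. Pressing to about 15–16 N.

Emit:
{"fn": "arm_command", "kwargs": {
  "targets": [
    [0,0,-0.0002,0,0,0,-1],
    [0,0,-0.0004,0,0,0,-1],
    [0,0,-0.0004,0,0,0,-1],
    [0,0,-0.0004,0,0,0,-1]
  ]
}}

```text
time_s: 17.1
position: [0.4959, 0.0923, 0.1683]
eef_rot: [0.0, 0.814, 0.581, 0.001]
wrist_force: [-1.9, 0.3, 15.1]
grip_width: 0.0127
grasp_force: 30.0
```

```bash
python3 - <<'E'
from h import *
for i in range(3):
    S=cams.get_image("scene")[:,:,::-1]; s=monitor.read_state(); print(s["position"].round(4),s["wrist_force"].round(1))
cv2.imwrite("pics/c5.png",cv2.resize(S[190:260,220:290],None,fx=8,fy=8,interpolation=cv2.INTER_NEAREST))
E
```

```text
[0.4959 0.0923 0.1683] [-3.2 -0.  15.3]
[0.4959 0.0923 0.1683] [-3.3  1.  15.5]
[0.4959 0.0923 0.1683] [-2.5  0.2 15.3]
```

View pics/c5.png

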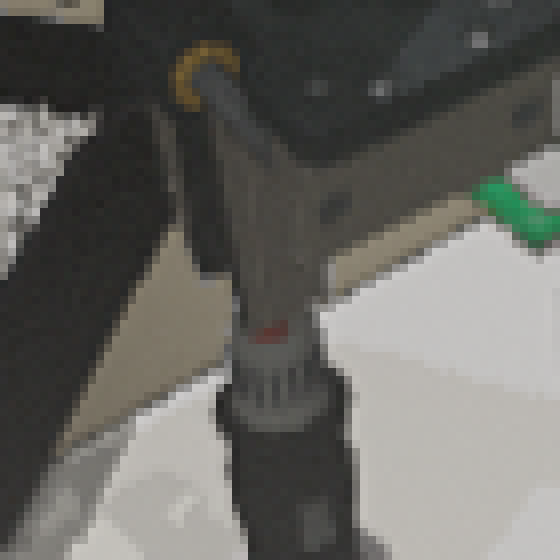

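The red band meets the rim at about (270,330), with a steady 15.3 N and no further travel. Relieving the load, opening, and backing straight up.

Emit:
{"fn": "arm_command", "kwargs": {
  "targets": [
    [0,0,0.0007,0,0,0,-1],
    [0,0,0.0013,0,0,0,-1],
    [0,0,0.0013,0,0,0,-0.6],
    [0,0,0.0013,0,0,0,-0.3],
    [0,0,0.0013,0,0,0,0],
    [0,0,0.0013,0,0,0,0],
    [0,0,0.0013,0,0,0,0],
    [0,0,0.02,0,0,0,0],
    [0,0,0.05,0,0,0,0],
    [0,0,0.09,0,0,0,0],
    [0,0,0.13,0,0,0,0],
    [0,0,0.13,0,0,0,0],
    [-0.06,-0.1,0.13,0,0,0,0],
    [-0.12,-0.2,0.13,0,0,0,0],
    [-0.12,-0.2,0.13,0,0,0,0],
    [-0.12,-0.2,0.13,0,0,0,0],
    [-0.12,-0.2,0.13,0,0,0,0]
  ]
}}

```text
time_s: 19.38
position: [0.3729, -0.1097, 0.2957]
eef_rot: [-0.0, 0.815, 0.579, -0.001]
wrist_force: [-0.1, 1.2, -0.2]
grip_width: 0.0458
grasp_force: 0.0
```

```bash
python3 - <<'E'
from h import *
S=cams.get_image("scene")[:,:,::-1];T=cams.get_image("top")[:,:,::-1]
s=monitor.read_state(); print(s["time_s"],s["position"].round(4),s["wrist_force"].round(1),s["grip_width"])
A=cv2.resize(S[170:245,225:275],None,fx=8,fy=8,interpolation=cv2.INTER_NEAREST)
B=cv2.resize(S[150:250,280:400],None,fx=3.3,fy=3,interpolation=cv2.INTER_NEAREST)
C=cv2.resize(T[140:215,190:290],(396,300),interpolation=cv2.INTER_NEAREST)
cv2.imwrite("pics/c6.png",np.hstack([A,np.vstack([B,C])]))
E
```

```text
19.475 [ 0.3746 -0.108   0.296 ] [-0.3  0.2 -0.7] 0.04624274800914863
```

View pics/c6.png

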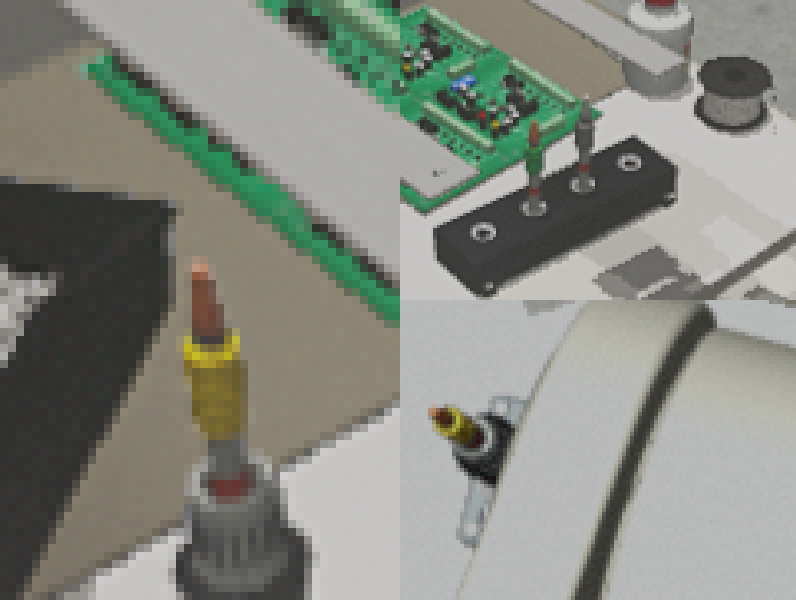

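The cartridge stands free in the nose with the red band at the rim at about (235,480). The green and grey spares are upright in the rack, the spool is where it was, and the gripper is clear. Handing in.

```bash
python3 -c "
from bench import env
print(env.sign_off())"
```

```text
the job is handed in; nothing more can be done
None
```

The yellow-sleeved tip is on the floor of the handpiece after a steady push of about 15.3 N, with the red band at the rim. I released it, left the two spares and the spool untouched, and handed the job in at about 19.5 s.

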